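# Fill the pot tray, then lift and draw the sagging bolt and hold the cage gate ajar

### The job

Finish the tray: stand the three loose pots upright in the three empty rings of its near row, one pot to a ring, without shifting the pots already set. Then open the cage for the tray: its barrel bolt sags and its nose is caught behind the bent lip of the keeper, so lift the bolt by its knob while you pull it back out of the keeper, draw the gate about a hand's breadth (some 8 cm) open at its free edge, and finish while still holding it there, because the sprung gate falls shut when it is let go. Leave the other things on the bench where they stand.

Things in the scene. Friction and masses are not known exactly. Their poses are not given: they have to be found in the camera images.
- bolt (a joint): the barrel bolt's draw: 0 m = fully home in the keeper, grows as it is pulled back along the barrel (cage +y), stop at 0.060. It starts within 5 mm of home. From 0.035 m on the nose is wholly clear of the keeper and the gate is free. Sliding friction about 2 N; stays where it is left
- barrel (a joint): lift of the sagging barrel, bolt and all, about its one sound screw at the rear: 0 rad = hanging (nose 0.07 rad below level), grows as the knob is lifted, stop 0.09. Below about 0.03 the nose's square shoulder catches on the lip and the bolt draws 6 mm at most; above 0.04 it passes. The knob is 155 mm from the screw (bolt home): 0.06 rad lifts it 9 mm. Sinks by its weight, about 3 N at the knob
- gate (a joint): angle of the cage gate: 0 rad = shut, grows as it swings out of the cage front, stop at 1.3. 0.26 rad is about 80 mm open at the free edge. A closing spring of about 0.7 N m always pulls it shut
- knob (a point): centre of the bolt's black ball knob, 24 mm across on an 8 mm stem, 54 mm in front of the gate's face, about 182 mm above the bench. Fingers have room on both sides; the guide loops end 13 mm behind the ball, the cage roof behind it is 235 mm high. A pinch from above across the ball, fingers on its keeper side and its hinge side, serves to lift and draw the bolt and to pull the gate
- keeper_lip (a point): middle of the top edge of the keeper's bent lip, at the mouth of the keeper on the cage's right-hand front post; the bolt nose (26 mm thick head on a 10 mm neck) lies behind it, away from the gate
- hinge (a point): a point on the upright hinge axis of the gate, at the left-hand front post (cage +y), 182 mm above the bench
- stile_top (a point): top end of the gate's free stile (20 mm square tube), 215 mm above the bench, 304 mm from the hinge axis
- cage: steel mesh security cage on the bench, fixed, 280 deep (own x) by 400 wide (own y) by 235 mm high; origin under its centre. The front, with gate, bolt and keeper, faces own -x, which looks across the bench to the robot's right; own +y points roughly back towards the robot: hinge at the +y end, keeper at the -y end, so the bolt draws towards the robot
- tray: small aluminium sheet pan with a red-brown mat printed with pale rings, 190 (own x) by 270 (own y) mm, fixed; origin under its centre, mat surface 4.5 mm above the bench, rim 16.5 mm high. Rings in 2 rows of 3, 80 mm apart in x and 72 mm apart in y; the row at own x = +40 mm is filled, the row at own x = -40 mm (near the robot) is empty
- set0_mid (a point): centre of a pot already set in the far row (same pot as the loose ones)
- set1_mid (a point): as set0_mid, middle of the far row
- set2_mid (a point): as set0_mid
- pink_bottle: small pink bottle with white cap, 44 mm across, 150 mm high, bystander; origin under its centre
- tumbler: clear cup, 66 mm across, 75 mm high, bystander; origin under its centre
- sauce_bottle: white squeeze bottle with red cap, 52 mm across, 190 mm high, bystander; origin under its centre
- spoon: steel spoon lying on the bench, 220 mm long, bystander
- pot0_mid (a point): centre (half-way up) of a loose white pot with green lid, 40 mm across, 54 mm high, 50 to 100 g; stands upright on the bench in front of the cage
- ring0 (a point): centre of an empty printed ring (56 mm inside) of the tray's near row, on the mat surface (ring0 at tray -y, ring1 in the middle, ring2 at tray +y)
- pot1_mid (a point): as pot0_mid
- ring1 (a point): centre of an empty printed ring (56 mm inside) of the tray's near row, on the mat surface
- pot2_mid (a point): as pot0_mid
- ring2 (a point): centre of an empty printed ring (56 mm inside) of the tray's near row, on the mat surface
Mind the look-alikes: they are no part of the job. What is shaped like the part that bears pot1_mid but blue or yellow is not meant.

How it is judged:
By the outcome, as a careful person would: the job done as asked, in the order asked, and still so for the second after the job is handed in, while the arm keeps its last pose, push and grip.
It also fails if it takes over 69 s, if anything falls off the work surface, if the arm or the gripper's body presses on something with over 40 N, if the wrist force passes 120 N, or if a joint passes its speed limit or range.

### The arm

A 7-joint arm with a two-finger parallel gripper is mounted at the origin on the work surface. World frame = base frame: x ahead of the robot, y to its left, z up, the work surface at z = 0. Lengths are in m, angles in rad, forces in N, time in s.
With the tool pointing down it reaches from about 0.425 to 0.975 m from the base axis. Payload 16.7 kg.
Tool frame: the origin (TCP) lies at the very end of the fingers, on their centre line; the grasp point (between the pads) lies 19 mm behind it; z points along the fingers, y is the line along which they close (so a half turn about z gives the same grasp; the last joint's range is limited). The gripper opens to 85 mm and grips with 20 to 120 N. Pads are 22 mm wide; open, the fingers measure 114 mm over their backs; the gripper's body (76 mm by 85 mm) begins 54 mm behind the grasp point. The pads swing forward as they close: fully open they stand 13 mm farther back than shut.
Start: joints at [-1.286, 0.426, 0.074, 1.606, -0.034, 1.111, -0.067], TCP at [0.284, 0.612, 0.231] pointing down, gripper open.
Joint ranges: [-2.85, 2.85], [-0.5, 2.14], [-1.23, 1.37], [0.21, 2.46], [-1.02, 4.16], [0.16, 2.05], [-2.73, 2.73]. Speed limits (rad/s): [1.89, 1.89, 2.39, 2.39, 3.01, 3.01, 3.01].

### API

Orientations are given as a unit quaternion [x, y, z, w].
In Python, from station import * gives the robot as it stands. The module is installed in compiled form; this text tells all that it offers.
- The arm moves only by the tool arm_command, never from a script. Its arguments are lists of equal length, an entry for each row: "delta_rot": the turn, a rotation vector about the tool's x, y, z in units of 6 degrees (1.0 is 6 degrees), a list of three; "dp": the shift along the tool's x, y, z in units of 50 mm (1.0 is 50 mm), a list of three; "fingers": the finger opening in mm, from 0 to 85.4. In form: {"delta_rot": [[wx, wy, wz], ...], "dp": [[dx, dy, dz], ...], "fingers": [fingers, ...]}. A call has 1 to 20 rows; each row shifts and turns the commanded pose from where the row before left it, along the tool's axes as they then stand; what a row does not reach is not made up. A row lasts 1/8 s, in which the tool goes at most 62.5 mm and 10.7 degrees, less where a joint would pass 70% of its speed; a pose out of reach is approached as far as the arm can. A call is refused whole if a number of a shift passes 1 or a number of a turn 1, either way. A call with a gripper value outside its range is refused whole. The fingers move at their own pace and stop on an object; the grip force is fixed at half the most. Time passes only in rows, so rows that do not move let the fingers close. It gives the time, the measured TCP pose, the force, the opening and the grip force at its end, in the units of the state.
- read_state(): the state, without advancing time (a new reading comes with each control period).
- read_camera(name): name is "scene" or "side" or "wrist"; returns (picture, depth): 384x512x3 uint8, red, green, blue; 384x512 float32, m along the optical axis (not along the pixel's ray), 0 where there is no reading.
- get_calibration(name): a dict with "fx", "fy", "cx", "cy" (pixels), "dist" ([k1, k2, p1, p2, k3] as OpenCV has them; the pictures are not rectified), "rvec" (rotation vector, rad) and "tvec" (3), from world to camera coordinates, as OpenCV has them. Camera axes: x right, y down, z forward; pixel columns grow to the right and rows downward; lengths in m; the calibration is good to about 2 mm. A picture is of the moment at which its call begins: read the wrist's pose just before it. get_calibration takes no time and is no camera call; for the wrist camera it gives the pose at the moment of the call.
- finish_job(): hands the job in; it is judged then, once.
The state is a dict: "t": time; "joints": joint angles; "joint_velocities": joint speeds; "effort": joint torques, N m; "ee_pos": TCP position; "tcp_rot": TCP orientation; "force": force on the tool from outside, world axes, zero at the start; "ft_torque": the same for the moment, N m; "finger_gap": finger opening in m; "grip_force": force on a finger pad.
Only numpy, scipy, OpenCV 4.12 (cv2) and the standard library are available. Lean on these libraries where they do the work, as an engineer would, in place of code of your own. Each camera call takes 0.05 s, during which the arm holds its last target. There are 200 camera calls.

## Working session

There is one attempt and no reset: what is moved stays moved. The work goes in short steps, Python scripts to look and compute and a tool call to move; the robot and the scene stay as the last step left them, time stands still between calls to the robot, and variables do not carry over. Pictures are saved under pics/ and viewed, at most 10 in all, crops included, and the job is handed in when it is done.

Besides the shell and the picture viewer there is one more tool, called after "Call:" as name(argument=value, ...), one argument or row to a line, values as JSON. arm_command: Moves the arm, as the interface text tells. Its arguments: {"type":"object","properties":{"delta_rot":{"type":"array"},"dp":{"type":"array"},"fingers":{"type":"array"}},"required":["delta_rot","dp","fingers"]}

```bash
mkdir -p pics
cat > h.py <<'E'
from station import *
import numpy as np, cv2
from scipy.spatial.transform import Rotation as R
def world(name,d=None,cal=None):
    c=cal or get_calibration(name)
    K=np.array([[c['fx'],0,c['cx']],[0,c['fy'],c['cy']],[0,0,1.]])
    Rm=cv2.Rodrigues(np.array(c['rvec'],float))[0]; t=np.array(c['tvec'],float).ravel()
    return K,np.array(c['dist'],float),Rm,t
def rays(c,uv):
    K,D,Rm,t=world(None,cal=c)
    p=cv2.undistortPoints(np.array(uv,float).reshape(-1,1,2),K,D).reshape(-1,2)
    d=np.c_[p,np.ones(len(p))]@Rm
    return -Rm.T@t,d
def onplane(c,uv,z):
    o,d=rays(c,uv); s=(z-o[2])/d[:,2]; return o+d*s[:,None]
def depthpts(c,uv,dep):
    o,d=rays(c,uv); uv=np.array(uv,int); return o+d*dep[uv[:,1],uv[:,0]][:,None]
def proj(c,P):
    K,D,Rm,t=world(None,cal=c)
    return cv2.projectPoints(np.array(P,float).reshape(-1,1,3),np.array(c['rvec'],float),t,K,D)[0].reshape(-1,2)
def cloud(c,dep):
    v,u=np.mgrid[0:384,0:512]; uv=np.c_[u.ravel(),v.ravel()]
    return depthpts(c,uv,dep).reshape(384,512,3)
E
python3 - <<'E'
from h import *
s=read_state(); print(s['ee_pos'],s['tcp_rot'],s['t'])
for n in('scene','side','wrist'):
    c=get_calibration(n); im,d=read_camera(n); np.savez(n,im=im,d=d); cv2.imwrite(f'pics/{n}.png',im[...,::-1])
    print(n,rays(c,[[256,192]]))
    import pickle; pickle.dump(c,open(n+'.pkl','wb'))
E
```

```text
[0.28418413 0.61182054 0.23060578] [ 2.15692415e-01  9.76461154e-01 -6.24901865e-04 -7.95804345e-05] 0.0
scene (array([0.94323312, 0.44562794, 0.82384189]), array([[-0.45687951, -0.53875261, -0.70782434]]))
side (array([ 0.04773413, -0.88561058,  1.19037759]), array([[ 0.34779478,  0.57548497, -0.74018423]]))
wrist (array([0.2139202 , 0.64509102, 0.37357654]), array([[ 0.30050416, -0.13481217, -0.94456306]]))
```

View pics/scene.png

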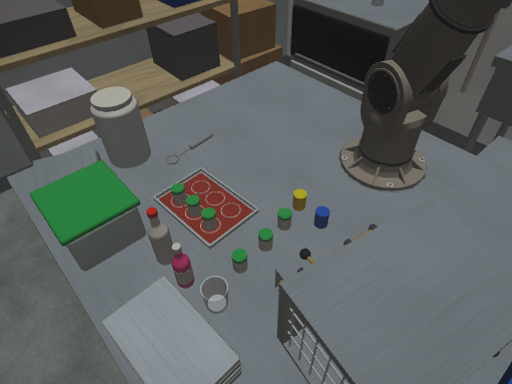

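View pics/side.png

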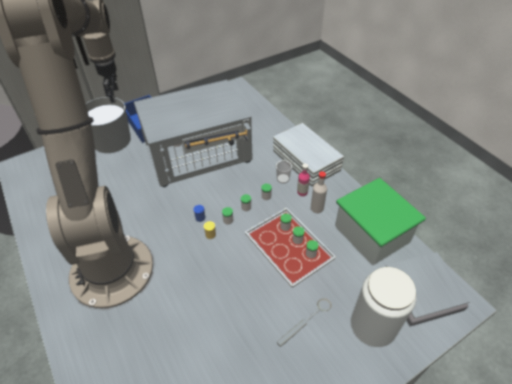

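The scene view shows three loose green-lidded pots at (240,257), (266,236) and (285,215). Three more are set at (178,190), (193,203) and (209,215). The look-alikes are blue (322,213) and yellow (300,197). The black knob is near (305,254). The side view shows the cage front with its brass bolt around (215,140), and the same pots.

Run:
```python
from h import *
import pickle
for n in('scene','side'):
    c=pickle.load(open(n+'.pkl','rb')); f=np.load(n+'.npz'); im,d=f['im'],f['d']
    P=cloud(c,d); hsv=cv2.cvtColor(im,cv2.COLOR_RGB2HSV)
    m=((hsv[...,0]>45)&(hsv[...,0]<80)&(hsv[...,1]>110)&(hsv[...,2]>50)).astype(np.uint8)
    k,l,st,ce=cv2.connectedComponentsWithStats(m)
    for i in range(1,k):
        if 20<st[i,4]<900:
            q=P[l==i]; top=q[q[:,2]>0.045]
            # top face of lid
            zz=np.median(q[:,2]); print(n,'green',ce[i].round(1),st[i,4],'plane.054',onplane(c,[ce[i]],0.05)[0].round(4),'depth',np.median(q,0).round(4))
    # mat red
    m=((hsv[...,0]<12)|(hsv[...,0]>172))&(hsv[...,1]>110)&(hsv[...,2]>60)
    m=cv2.morphologyEx(m.astype(np.uint8),cv2.MORPH_CLOSE,np.ones((9,9)))
    k,l,st,ce=cv2.connectedComponentsWithStats(m); i=1+np.argmax(st[1:,4])
    ct=max(cv2.findContours((l==i).astype(np.uint8),0,2)[0],key=len)
    poly=cv2.approxPolyDP(cv2.convexHull(ct),8,True)[:,0]; print(n,'mat',poly.tolist(),onplane(c,poly,0.0045)[:,:2].round(4).tolist())
    # knob: black pixels at z .15-.21
    b=(im.max(2)<45)&(P[...,2]>.165)&(P[...,2]<.2)&(d>0)
    k,l,st,ce=cv2.connectedComponentsWithStats(b.astype(np.uint8))
    for i in range(1,k):
        if st[i,4]>8: print(n,'black',ce[i].round(1),st[i,4],np.median(P[l==i],0).round(4),onplane(c,[ce[i]],.182)[0].round(4))
    cr=im[180:384,220:440] if n=='scene' else im[80:240,120:300]
    cr=cv2.resize(cr,None,fx=2.9 if n=='scene' else 4,fy=2.9 if n=='scene' else 3.7,interpolation=cv2.INTER_CUBIC); cv2.imwrite(f'pics/{n}_crop.png',cr[...,::-1])
```

```text
scene green [177.3 188. ] 105 plane.054 [ 0.6089 -0.3173  0.05  ] depth [ 0.6138 -0.3076  0.0593]
scene green [192.2 199.8] 113 plane.054 [ 0.6036 -0.2453  0.05  ] depth [ 0.6074 -0.2373  0.0594]
scene green [207.9 213. ] 129 plane.054 [ 0.6    -0.1721  0.05  ] depth [ 0.6043 -0.1653  0.0593]
scene green [284.4 213.3] 131 plane.054 [ 0.4408 -0.0258  0.05  ] depth [ 0.444  -0.023   0.0548]
scene green [265.2 234. ] 146 plane.054 [ 0.5304 -0.0074  0.05  ] depth [ 0.5334 -0.0048  0.055 ]
scene green [239.1 255.2] 168 plane.054 [ 0.6261 -0.0014  0.05  ] depth [0.628  0.0021 0.0552]
scene mat [[252, 211], [209, 242], [159, 199], [201, 173]] [[0.4766, -0.1255], [0.6415, -0.1185], [0.6585, -0.359], [0.491, -0.3696]]
scene black [507.4   1.1] 10 [-1.2715 -0.2145  0.1696] [-1.2342 -0.2023  0.182 ]
scene black [35.7 44.6] 364 [ 0.6426 -1.2947  0.1908] [ 0.6346 -1.3188  0.182 ]
scene black [304.4 253.5] 69 [0.5812 0.1682 0.1916] [0.5747 0.1642 0.182 ]
side green [266.1 187.4] 46 plane.054 [6.288e-01 6.000e-04 5.000e-02] depth [ 0.6266 -0.0035  0.0547]
side green [245.5 198.4] 49 plane.054 [ 0.5333 -0.0055  0.05  ] depth [ 0.5313 -0.0089  0.0539]
side green [227.  211.5] 58 plane.054 [ 0.4438 -0.0236  0.05  ] depth [ 0.4425 -0.0274  0.0546]
side green [285.5 218. ] 52 plane.054 [ 0.6061 -0.1629  0.05  ] depth [ 0.6017 -0.1678  0.0586]
side green [298.2 231.3] 60 plane.054 [ 0.6097 -0.2355  0.05  ] depth [ 0.6065 -0.2415  0.0585]
side green [312.  245.1] 65 plane.054 [ 0.615 -0.308  0.05 ] depth [ 0.6107 -0.3118  0.0579]
side mat [[278, 218], [328, 256], [293, 281], [251, 234]] [[0.6048, -0.119], [0.6567, -0.3511], [0.4981, -0.3658], [0.4814, -0.1278]]
side black [85.  58.8] 20 [0.2803 1.0983 0.1841] [0.2808 1.102  0.182 ]
```

View pics/scene_crop.png

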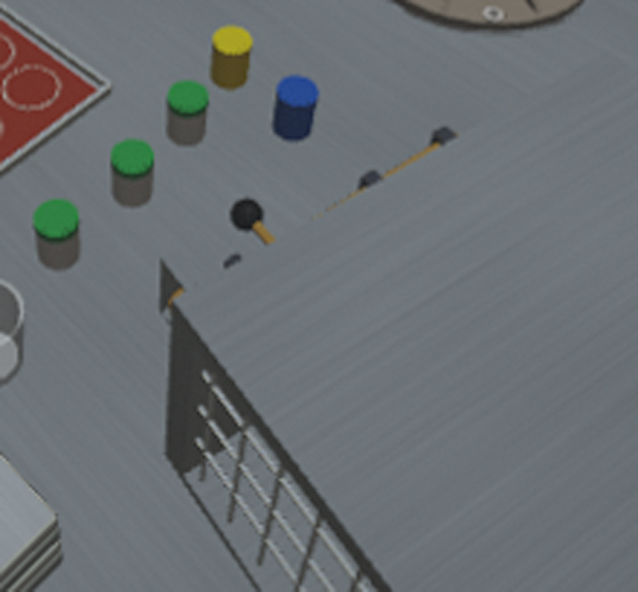

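View pics/side_crop.png

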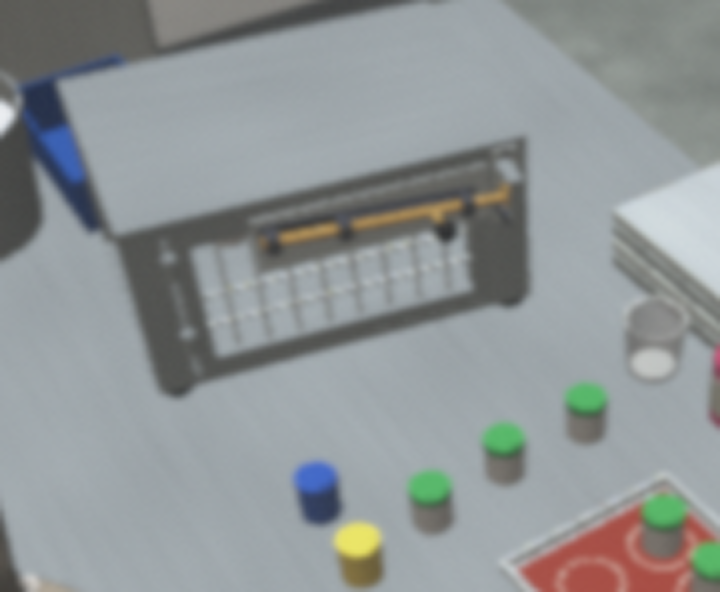

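Loose pots, agreed between the two views: about (.442,-.025), (.532,-.006) and (.628,0). The green lids are confirmed and the blue and yellow pots are excluded. First I'll lift clear of the cage and square the tool, with tool x to world +y and tool y to world +x.

Call:
arm_command(
  delta_rot=[
    [0, 0, 1],
    [0, 0, 1],
    [0, 0, 1],
    [0, 0, 1],
    [0, 0, 1],
    [0, 0, 1],
    [0, 0, 1],
    [0, 0, 1],
    [0, 0, 1],
    [0, 0, 1],
    [0, 0, 0.85],
  ],
  dp=[
    [0, 0, -1],
    [0, 0, -1],
    [0, 0, -1],
    [0, 0, 0],
    [0, 0, 0],
    [0, 0, 0],
    [0, 0, 0],
    [0, 0, 0],
    [0, 0, 0],
    [0, 0, 0],
    [0, 0, 0],
  ],
  fingers=[65, 65, 65, 65, 65, 65, 65, 65, 65, 65, 65],
)

```text
t: 1.52
ee_pos: [0.2843, 0.6121, 0.381]
tcp_rot: [0.708, 0.706, -0.0, 0.0]
force: [0.1, 0.1, 0.8]
finger_gap: 0.0653
grip_force: 0.0
```

Run:
```python
from h import *
import pickle
s=read_state(); print(s['t'],s['ee_pos'],R.from_quat(s['tcp_rot']).as_matrix().round(3).tolist(),s['joints'])
# knob triangulation
a,b=[rays(pickle.load(open(n+'.pkl','rb')),[p]) for n,p in(('scene',[304.4,253.5]),('side',[231.7,142.2]))]
A=np.c_[a[1][0],-b[1][0]]; k=np.linalg.lstsq(A,b[0]-a[0],rcond=None)[0]
print('knob',a[0]+k[0]*a[1][0],b[0]+k[1]*b[1][0])
# cage roof
for n in('scene','side'):
    c=pickle.load(open(n+'.pkl','rb')); P=cloud(c,np.load(n+'.npz')['d']).reshape(-1,3)
    m=(abs(P[:,2]-.235)<.008)&(P[:,1]>.1)&(P[:,1]<.7)&(P[:,0]>.1)&(P[:,0]<.9); q=P[m]
    r=cv2.minAreaRect((q[:,:2]*1000).astype(np.float32)); print(n,m.sum(),r,np.round(cv2.boxPoints(r)).tolist())
```

```text
1.525 [0.28427409 0.6120639  0.38098818] [[0.003, 1.0, -0.0], [1.0, -0.003, -0.001], [-0.001, -0.0, -1.0]] [-1.43807315  0.34712018  0.2870158   1.41752597 -0.09802278  1.39155322
 -1.15318544]
knob [0.57564373 0.16478281 0.18367829] [0.57810554 0.16295144 0.18306813]
scene 29541 ((512.583740234375, 372.13128662109375), (280.9627685546875, 404.4705505371094), 80.25704956054688) [[289.0, 268.0], [688.0, 199.0], [736.0, 476.0], [337.0, 545.0]]
side 4494 ((496.72076416015625, 424.0284118652344), (388.1619567871094, 459.8589172363281), 79.45953369140625) [[235.0, 275.0], [687.0, 191.0], [758.0, 573.0], [306.0, 657.0]]
```

Call:
arm_command(
  delta_rot=[
    [0, 0, 0],
    [0, 0, 0],
    [0, 0, 0],
    [0, 0, 0],
    [0, 0, 0],
    [0, 0, 0],
    [0, 0, 0],
    [0, 0, 0],
    [0, 0, 0],
    [0, 0, 0],
    [0, 0, 0],
    [0, 0, 0],
    [0, 0, 0],
    [0, 0, 0],
    [0, 0, 0],
    [0, 0, 0],
  ],
  dp=[
    [-0.95, 0.38, 0],
    [-0.95, 0.38, 0],
    [-0.95, 0.38, 0],
    [-0.95, 0.38, 0],
    [-0.95, 0.38, 0],
    [-0.95, 0.38, 0],
    [-0.95, 0.38, 0],
    [-0.95, 0.38, 0],
    [-0.95, 0.38, 0],
    [-0.95, 0.38, 0],
    [-0.95, 0.38, 0],
    [-0.95, 0.38, 0],
    [-0.95, 0.38, 0],
    [0, 0, 0.8],
    [0, 0, 0.8],
    [0, 0, 0],
  ],
  fingers=[65, 65, 65, 65, 65, 65, 65, 65, 65, 65, 65, 65, 65, 65, 65, 65],
)

```text
t: 3.52
ee_pos: [0.5297, -0.0055, 0.2994]
tcp_rot: [0.707, 0.707, -0.002, -0.001]
force: [0.1, -0.4, 1.1]
finger_gap: 0.0649
grip_force: 0.0
```

```bash
cat > look.py <<'E'
from h import *
import sys
def look(tag):
    s=read_state(); c=get_calibration('wrist'); im,d=read_camera('wrist'); cv2.imwrite(f'pics/{tag}.png',im[...,::-1])
    print('t',s['t'],'ee',np.round(s['ee_pos'],4),'rot',R.from_quat(s['tcp_rot']).as_matrix()[:2,:2].round(3).tolist(),'F',np.round(s['force'],1),s['finger_gap'],s['grip_force'])
    hsv=cv2.cvtColor(im,cv2.COLOR_RGB2HSV); P=cloud(c,d)
    m=((hsv[...,0]>45)&(hsv[...,0]<80)&(hsv[...,1]>110)&(hsv[...,2]>40)).astype(np.uint8)
    k,l,st,ce=cv2.connectedComponentsWithStats(m)
    for i in range(1,k):
        if st[i,4]>150:
            q=P[l==i]; zt=np.percentile(q[:,2],80)
            t=q[q[:,2]>zt-.004]; r=cv2.minEnclosingCircle((t[:,:2]*1000).astype(np.float32))
            print('green',ce[i].round(),st[i,4],'ztop',zt.round(4),'circ',np.round(r[0],1),round(r[1],1))
    return im,d,c,P,hsv
if __name__=='__main__': look(sys.argv[1])
E
python3 look.py w1
```

```text
t 3.525 ee [ 0.5297 -0.0055  0.2994] rot [[0.001, 1.0], [1.0, -0.001]] F [ 0.1 -0.4  1.1] 0.06494575624973462 0.0
green [336. 142.] 823 ztop 0.0555 circ [587.6  31.6] 70.3
green [258. 146.] 799 ztop 0.0553 circ [532.6  24.5] 48.3
green [186. 161.] 777 ztop 0.0552 circ [479.8  18.6] 74.3
green [310. 264.] 598 ztop 0.06 circ [583.6 -96.4] 91.4
green [310. 307.] 547 ztop 0.06 circ [568.8 -92.7] 169.8
green [313. 344.] 294 ztop 0.0603 circ [ 580. -123.] 201.9
```

View pics/w1.png

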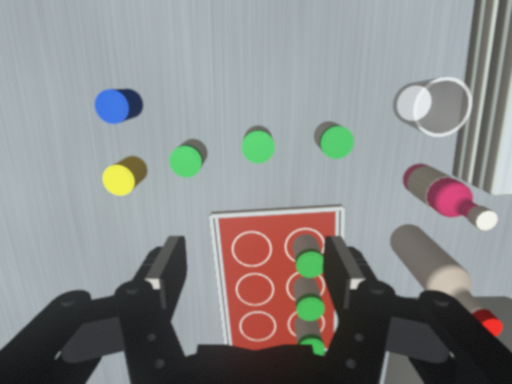

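The wrist view shows the loose pots at (186,161), (258,146) and (336,142). The empty rings are at (251,248), (254,289) and (257,325), beside the filled row at (310,264..344). I'll cast these onto their planes.

Run:
```python
from h import *
c=get_calibration('wrist')
print(onplane(c,[[186,161],[258,146],[336,142],[310,264],[310,307]],.055)[:,:2].round(4).tolist()) 
print(onplane(c,[[310,264],[310,307]],.0595)[:,:2].round(4).tolist()) 
im=cv2.imread('pics/w1.png'); hsv=cv2.cvtColor(im,cv2.COLOR_BGR2HSV)
w=((hsv[...,1]<110)&(hsv[...,2]>120)).astype(np.uint8); w[:,:228]=0;w[:225]=0;w[:,278:]=0
k,l,st,ce=cv2.connectedComponentsWithStats(w)
for i in range(1,k):
    if st[i,4]>40:
        p=np.argwhere(l==i)[:,::-1]; q=onplane(c,p,.0045)[:,:2]
        A=np.c_[2*q,np.ones(len(q))]; x=np.linalg.lstsq(A,(q**2).sum(1),rcond=None)[0]
        print(ce[i].round(),st[i,4],x[:2].round(4),'r',np.sqrt(x[2]+x[0]**2+x[1]**2).round(4))
```

```text
[[0.4466, -0.0224], [0.5354, -0.0037], [0.6299, 0.0013], [0.6073, -0.1674], [0.6111, -0.2383]]
[[0.6064, -0.1646], [0.6102, -0.2347]]
[251. 248.] 360 [ 0.5262 -0.1719] r 0.0292
[254. 288.] 298 [ 0.531  -0.2443] r 0.0293
[229. 330.] 116 [ 0.4959 -0.3203] r 0.0234
[257. 325.] 268 [ 0.5358 -0.3166] r 0.0292
```

Call:
arm_command(
  delta_rot=[
    [0, 0, 0],
    [0, 0, 0],
    [0, 0, 0],
    [0, 0, 0],
    [0, 0, 0],
    [0, 0, 0],
    [0, 0, 0],
    [0, 0, 0],
    [0, 0, 0],
    [0, 0, 0],
    [0, 0, 0],
    [0, 0, 0],
    [0, 0, 0],
  ],
  dp=[
    [0.03, 0.08, 0.94],
    [0, 0, 0.94],
    [0, 0, 0.94],
    [0, 0, 0.94],
    [0, 0, 0.94],
    [0, 0, 0.94],
    [0, 0, 0],
    [0, 0, 0],
    [0, 0, 0],
    [0, 0, 0],
    [0, 0, 0],
    [0, 0, -0.6],
    [0, 0, -0.6],
  ],
  fingers=[65, 65, 65, 65, 65, 65, 65, 30, 30, 30, 30, 30, 30],
)

```text
t: 5.2
ee_pos: [0.5359, -0.0037, 0.082]
tcp_rot: [0.707, 0.707, 0.001, 0.0]
force: [0.0, -0.1, -0.3]
finger_gap: 0.0383
grip_force: 60.2
```

Call:
arm_command(
  delta_rot=[
    [0, 0, 0],
    [0, 0, 0],
    [0, 0, 0],
    [0, 0, 0],
    [0, 0, 0],
    [0, 0, 0],
    [0, 0, 0],
    [0, 0, 0],
    [0, 0, 0],
  ],
  dp=[
    [-0.9, 0, 0],
    [-0.9, 0, 0],
    [-0.9, 0, 0],
    [-0.9, 0, 0],
    [-0.9, 0, 0],
    [-0.9, 0, 0],
    [-0.86, 0, 0],
    [0, 0, 0],
    [0, 0, 0],
  ],
  fingers=[30, 30, 30, 30, 30, 30, 30, 30, 30],
)

```text
t: 6.32
ee_pos: [0.5358, -0.3166, 0.0808]
tcp_rot: [0.707, 0.707, 0.001, 0.001]
force: [0.1, 0.1, -1.2]
finger_gap: 0.0385
grip_force: 60.2
```

Call:
arm_command(
  delta_rot=[
    [0, 0, 0],
    [0, 0, 0],
    [0, 0, 0],
    [0, 0, 0],
    [0, 0, 0],
    [0, 0, 0],
    [0, 0, 0],
    [0, 0, 0],
    [0, 0, 0],
    [0, 0, 0],
    [0, 0, 0],
    [0, 0, 0],
    [0, 0, 0],
    [0, 0, 0],
    [0, 0, 0],
  ],
  dp=[
    [0, 0, 0.5],
    [0, 0, 0.4],
    [0, 0, 0.21],
    [0, 0, 0],
    [0, 0, 0],
    [0, 0, 0],
    [0, 0, -0.8],
    [0, 0, -0.8],
    [0.98, -0.3, 0],
    [0.98, -0.3, 0],
    [0.98, -0.3, 0],
    [0.98, -0.3, 0],
    [0.98, -0.3, 0],
    [0.98, -0.3, 0],
    [0, 0, 0],
  ],
  fingers=[30, 30, 30, 30, 60, 60, 60, 60, 60, 60, 60, 60, 60, 60, 60],
)

```text
t: 8.2
ee_pos: [0.4443, -0.0192, 0.1038]
tcp_rot: [0.705, 0.709, 0.0, -0.001]
force: [1.0, -1.0, -0.6]
finger_gap: 0.0594
grip_force: 0.0
```

```bash
python3 look.py w2
```

```text
t 8.2 ee [ 0.4443 -0.0192  0.1038] rot [[-0.006, 1.0], [1.0, 0.006]] F [ 1.  -1.  -0.6] 0.05942879664834854 0.0
green [508. 182.] 191 ztop 0.0511 circ [612.3  -2. ] 11.5
green [253. 213.] 2810 ztop 0.0552 circ [442.7   8.1] 50.7
```

Call:
arm_command(
  delta_rot=[
    [0, 0, 0],
    [0, 0, 0],
    [0, 0, 0],
    [0, 0, 0],
    [0, 0, 0],
    [0, 0, 0],
    [0, 0, 0],
    [0, 0, 0],
    [0, 0, 0],
    [0, 0, 0],
    [0, 0, 0],
    [0, 0, 0],
    [0, 0, 0],
    [0, 0, 0],
    [0, 0, 0],
  ],
  dp=[
    [0, 0, 0.85],
    [0, 0, 0.84],
    [0, 0, 0],
    [0, 0, 0],
    [0, 0, 0],
    [0, 0, 0],
    [0, 0, -0.6],
    [0, 0, -0.6],
    [-0.88, 0.34, 0],
    [-0.88, 0.34, 0],
    [-0.88, 0.34, 0],
    [-0.88, 0.34, 0],
    [-0.9, 0.34, 0],
    [0, 0, 0],
    [0, 0, 0],
  ],
  fingers=[60, 60, 60, 30, 30, 30, 30, 30, 30, 30, 30, 30, 30, 30, 30],
)

```text
t: 10.12
ee_pos: [0.53, -0.2435, 0.0798]
tcp_rot: [0.707, 0.707, 0.0, 0.0]
force: [-0.4, 0.7, -1.2]
finger_gap: 0.038
grip_force: 60.5
```

Call:
arm_command(
  delta_rot=[
    [0, 0, 0],
    [0, 0, 0],
    [0, 0, 0],
    [0, 0, 0],
    [0, 0, 0],
    [0, 0, 0],
    [0, 0, 0],
    [0, 0, 0],
    [0, 0, 0],
    [0, 0, 0],
    [0, 0, 0],
    [0, 0, 0],
    [0, 0, 0],
    [0, 0, 0],
    [0, 0, 0],
  ],
  dp=[
    [0, 0, 0.5],
    [0, 0, 0.4],
    [0, 0, 0.21],
    [0, 0, 0],
    [0, 0, 0],
    [0, 0, 0],
    [0, 0, -0.8],
    [0, 0, -0.8],
    [0.82, 0.33, 0],
    [0.82, 0.33, 0],
    [0.82, 0.33, 0],
    [0.82, 0.33, 0],
    [0.82, 0.33, 0],
    [0.8, 0.33, 0],
    [0, 0, 0],
  ],
  fingers=[30, 30, 30, 30, 60, 60, 60, 60, 60, 60, 60, 60, 60, 60, 60],
)

```text
t: 12.0
ee_pos: [0.6301, 0.0053, 0.1035]
tcp_rot: [0.705, 0.709, 0.0, -0.0]
force: [-0.0, -1.5, -0.7]
finger_gap: 0.0601
grip_force: 0.0
```

Run:
```python
from look import *
im,d,c,P,h=look('w3')
m=((h[...,0]>45)&(h[...,0]<80)&(h[...,1]>110)&(h[...,2]>40)).astype(np.uint8)
k,l,st,ce=cv2.connectedComponentsWithStats(m)
for i in range(1,k):
    if st[i,4]>1000: print(onplane(c,[ce[i]],.055))
```

```text
t 12.0 ee [0.6301 0.0053 0.1035] rot [[-0.005, 1.0], [1.0, 0.005]] F [-0.  -1.5 -0.7] 0.06011377727451242 0.0
green [251. 214.] 2819 ztop 0.0552 circ [627.9  32.2] 51.1
[[0.62817333 0.0022986  0.055     ]]
```

Call:
arm_command(
  delta_rot=[
    [0, 0, 0],
    [0, 0, 0],
    [0, 0, 0],
    [0, 0, 0],
    [0, 0, 0],
    [0, 0, 0],
    [0, 0, 0],
    [0, 0, 0],
    [0, 0, 0],
    [0, 0, 0],
    [0, 0, 0],
    [0, 0, 0],
    [0, 0, 0],
    [0, 0, 0],
  ],
  dp=[
    [0, 0, 0.85],
    [0, 0, 0.84],
    [0, 0, 0],
    [0, 0, 0],
    [0, 0, 0],
    [0, 0, 0],
    [0, 0, -0.6],
    [0, 0, -0.6],
    [-0.87, -0.52, 0],
    [-0.87, -0.52, 0],
    [-0.87, -0.52, 0],
    [-0.87, -0.5, 0],
    [0, 0, 0],
    [0, 0, 0],
  ],
  fingers=[60, 60, 60, 30, 30, 30, 30, 30, 30, 30, 30, 30, 30, 30],
)

```text
t: 13.8
ee_pos: [0.5268, -0.1726, 0.08]
tcp_rot: [0.707, 0.707, 0.001, 0.0]
force: [0.6, 0.5, -1.2]
finger_gap: 0.0384
grip_force: 60.3
```

Call:
arm_command(
  delta_rot=[
    [0, 0, 0],
    [0, 0, 0],
    [0, 0, 0],
    [0, 0, 0],
    [0, 0, 0],
    [0, 0, 0],
    [0, 0, 0],
    [0, 0, 0],
    [0, 0, 0],
    [0, 0, 0],
    [0, 0, 0],
    [0, 0, 0],
    [0, 0, 0],
    [0, 0, 0],
    [0, 0, 0],
    [0, 0, 0],
    [0, 0, 0.8],
    [0, 0, 0.8],
    [0, 0, 0],
  ],
  dp=[
    [0, 0, 0.5],
    [0, 0, 0.4],
    [0, 0, 0.21],
    [0, 0, 0],
    [0, 0, 0],
    [0, 0, 0],
    [0, 0, -0.8],
    [0, 0, -1],
    [0, 0, -1],
    [0, 0, -1],
    [0, 0, -1],
    [0.9, 0.15, -1],
    [0.9, 0.15, 0],
    [0.9, 0.15, 0],
    [0.9, 0.15, 0],
    [0.9, 0.15, 0],
    [0.9, 0.15, 0],
    [0, 0, 0],
    [0, 0, 0],
  ],
  fingers=[30, 30, 30, 30, 60, 60, 60, 60, 60, 60, 60, 60, 60, 60, 60, 60, 60, 60, 60],
)

```text
t: 16.18
ee_pos: [0.5705, 0.0938, 0.3099]
tcp_rot: [0.764, 0.646, -0.0, 0.0]
force: [0.1, -0.6, -0.1]
finger_gap: 0.0601
grip_force: 0.0
```

Run:
```python
from look import *
look('w4')
im,d=read_camera('scene'); c=get_calibration('scene')
a=cv2.resize(im[150:290,130:330],None,fx=2,fy=2)[...,::-1]; b=cv2.imread('pics/w4.png')
k=np.zeros((384,912,3),np.uint8); k[:280,:400]=a; k[:,400:]=b; cv2.imwrite('pics/c4.png',cv2.resize(k,(800,337)))
```

```text
t 16.175 ee [0.5705 0.0938 0.3099] rot [[0.166, 0.986], [0.986, -0.166]] F [ 0.1 -0.6 -0.1] 0.06008864548236666 0.0
green [306. 313.] 500 ztop 0.06 circ [595.3  -6. ] 177.3
green [255. 324.] 466 ztop 0.0598 circ [ 527.2 -170.5] 19.9
green [316. 346.] 213 ztop 0.3826 circ [588.6 104.2] 4.5
```

View pics/c4.png

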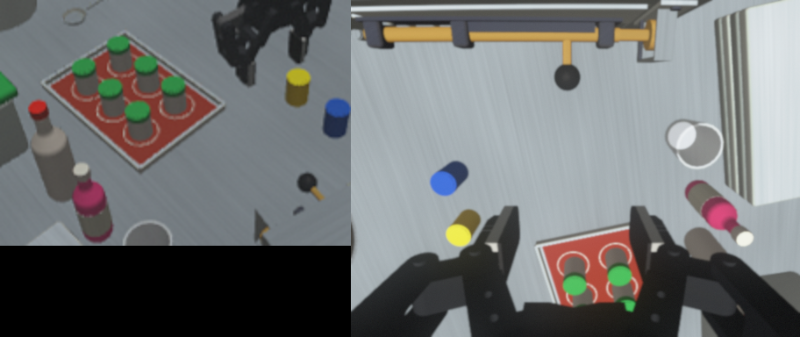

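The left crop shows six pots standing in the six rings. The wrist view shows the black knob at about (246,88) in front of the brass bolt, and the keeper at about (340,40). Now I'll measure the knob and the bolt line.

Run:
```python
from h import *
s=read_state(); c=get_calibration('wrist'); im,d=read_camera('wrist'); P=cloud(c,d); h=cv2.cvtColor(im,cv2.COLOR_RGB2HSV)
b=((im.max(2)<60)).astype(np.uint8); b[:60]=0; b[120:]=0; b[:,:220]=0; b[:,275:]=0
k,l,st,ce=cv2.connectedComponentsWithStats(b)
for i in range(1,k):
    if st[i,4]>30: print('knob',ce[i],st[i],np.median(P[l==i],0),onplane(c,[ce[i]],.182))
# keeper lip etc: orange
o=(h[...,0]>8)&(h[...,0]<28)&(h[...,1]>110)&(h[...,2]>80); o[90:]=False; o&=(d>0)
v,u=np.where(o); q=P[o]; q=q[(abs(q[:,2]-.18)<.03)]
print(len(q),cv2.fitLine(q[:,:2].astype(np.float32),cv2.DIST_HUBER,0,.01,.01).ravel(),np.percentile(q,[2,50,98],axis=0).round(4))
print(s['ee_pos'],R.from_quat(s['tcp_rot']).as_matrix().round(3).tolist())
```

```text
knob [247.01246106  84.60124611] [234  74  26  26 321] [0.57906509 0.16911056 0.19126501] [[0.57754921 0.16802842 0.182     ]]
3752 [ 0.98596704 -0.16694012  0.5335879   0.20864959] [[0.4345 0.181  0.1803]
 [0.5479 0.2057 0.1903]
 [0.6553 0.2291 0.1989]]
[0.57056645 0.09305158 0.31009156] [[0.166, 0.986, 0.0], [0.986, -0.166, 0.0], [0.0, 0.0, -1.0]]
```

Call:
arm_command(
  delta_rot=[
    [0, 0, 0],
    [0, 0, 0],
    [0, 0, 0],
    [0, 0, 0],
  ],
  dp=[
    [0.73, -0.06, 0],
    [0.73, -0.06, 0],
    [0, 0, 0.8],
    [0, 0, 0],
  ],
  fingers=[60, 60, 60, 60],
)

```text
t: 16.82
ee_pos: [0.5756, 0.1659, 0.2681]
tcp_rot: [0.764, 0.646, -0.002, -0.0]
force: [0.0, -0.4, 0.4]
finger_gap: 0.06
grip_force: 0.0
```

Run:
```python
from look import *
import pickle
im,d,c,P,h=look('w5')
b=(im.max(2)<60).astype(np.uint8); b[:, :190]=0; b[:,320:]=0
k,l,st,ce=cv2.connectedComponentsWithStats(b)
for i in range(1,k):
    if 100<st[i,4]<4000: print('dark',ce[i].round(1),st[i],np.median(P[l==i],0).round(4),onplane(c,[ce[i]],.182).round(4))
cs=pickle.load(open('side.pkl','rb')); o,dd=rays(cs,[[162.5,149.7],[166.75,170]])
n=np.array([.167,.986,0]); p0=np.array([.586,.219,0])
s=((p0-o)@n)/(dd@n); print('hinge',o+dd*s[:,None])
```

```text
t 16.825 ee [0.5756 0.1659 0.2681] rot [[0.167, 0.986], [0.986, -0.167]] F [ 0.  -0.4  0.4] 0.060031388854077314 0.0
hinge [[0.33847502 0.2609236  0.18764093]
 [0.33601899 0.26133958 0.08277182]]
```

View pics/w5.png

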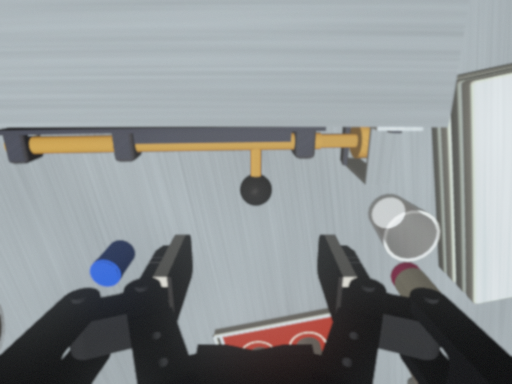

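The view shows the knob at (256,190), centred between the open fingers, and the nose at (362,142) behind the lip. I'll check the knob ray, then descend.

Run:
```python
from h import *
c=get_calibration('wrist'); s=read_state()
p=onplane(c,[[256,190]],.182)[0]; print(p, (p-s['ee_pos'])@R.from_quat(s['tcp_rot']).as_matrix())
```

```text
[0.57796565 0.16487794 0.182     ] [-0.00037568  0.00161158  0.08790747]
```

Call:
arm_command(
  delta_rot=[
    [0, 0, 0],
    [0, 0, 0],
    [0, 0, 0],
    [0, 0, 0],
    [0, 0, 0],
    [0, 0, 0],
    [0, 0, 0],
    [0, 0, 0],
    [0, 0, 0],
    [0, 0, 0],
  ],
  dp=[
    [0, 0.03, 0.7],
    [0, 0, 0.7],
    [0, 0, 0.72],
    [0, 0, 0],
    [0, 0, 0],
    [0, 0, 0],
    [0, 0, 0],
    [0, 0, 0],
    [0, 0, 0],
    [0, 0, 0],
  ],
  fingers=[60, 60, 60, 60, 10, 10, 10, 10, 10, 10],
)

```text
t: 18.12
ee_pos: [0.5795, 0.1666, 0.1659]
tcp_rot: [0.764, 0.645, 0.001, 0.0]
force: [-0.8, -1.5, 9.7]
finger_gap: 0.0208
grip_force: 58.2
```

Call:
arm_command(
  delta_rot=[
    [0, 0, 0],
    [0, 0, 0],
    [0, 0, 0],
    [0, 0, 0],
  ],
  dp=[
    [0, 0, -0.06],
    [0, 0, -0.06],
    [0, 0, -0.05],
    [0, 0, 0],
  ],
  fingers=[10, 10, 10, 10],
)

```text
t: 18.62
ee_pos: [0.5783, 0.1665, 0.1725]
tcp_rot: [0.764, 0.645, -0.0, -0.0]
force: [1.2, 0.0, -7.1]
finger_gap: 0.0208
grip_force: 59.0
```

Run:
```python
from h import *
c=get_calibration('scene'); im,d=read_camera('scene'); P=cloud(c,d)
b=(im.max(2)<60)&(abs(P[...,0]-.578)<.02)&(abs(P[...,1]-.165)<.02)&(abs(P[...,2]-.19)<.02); print(np.percentile(P[b],[5,50,95],axis=0) if b.any() else 0)
cr=im[200:300,250:370]; k=np.zeros((384,972,3),np.uint8); k[:,:460]=cv2.resize(cr,(460,384),interpolation=cv2.INTER_CUBIC)
k[:,460:]=read_camera('wrist')[0]
cv2.imwrite('pics/k1.png',cv2.resize(k,(800,316))[...,::-1])
```

```text
[[0.56541748 0.16415398 0.18495522]
 [0.57445646 0.17234525 0.19764632]
 [0.59694844 0.17828521 0.20703997]]
```

View pics/k1.png

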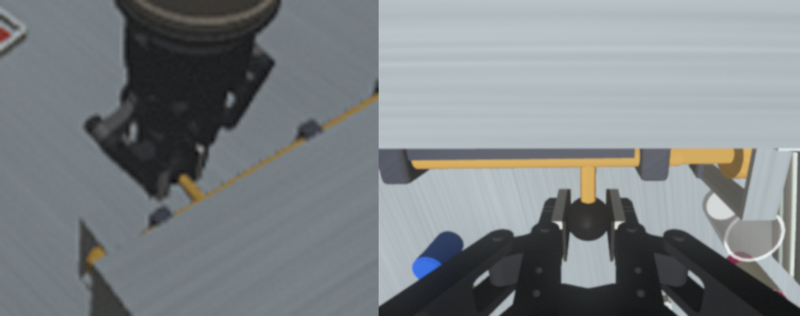

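The ball is pinched evenly (right panel at about (588,218)) and lifts. I'll raise it a little more and start drawing.

Call:
arm_command(
  delta_rot=[
    [0, 0, 0],
    [0, 0, 0],
    [0, 0, 0],
    [0, 0, 0],
    [0, 0, 0],
  ],
  dp=[
    [0, 0, -0.04],
    [0, 0, 0],
    [0, -0.15, 0],
    [0, -0.15, 0],
    [0, 0, 0],
  ],
  fingers=[10, 10, 10, 10, 10],
)

```text
t: 19.35
ee_pos: [0.5624, 0.1692, 0.1743]
tcp_rot: [0.764, 0.646, -0.0, -0.001]
force: [-2.6, 1.5, -10.0]
finger_gap: 0.0207
grip_force: 59.0
```

Call:
arm_command(
  delta_rot=[
    [0, 0, 0],
    [0, 0, 0],
    [0, 0, 0],
    [0, 0, 0],
    [0, 0, 0],
    [0, 0, 0],
  ],
  dp=[
    [0, -0.15, 0],
    [0, -0.15, 0.01],
    [0, -0.15, 0.01],
    [0, -0.15, 0.01],
    [0, 0, 0],
    [0, 0, 0],
  ],
  fingers=[10, 10, 10, 10, 10, 10],
)

```text
t: 20.1
ee_pos: [0.5336, 0.174, 0.1729]
tcp_rot: [0.764, 0.645, -0.0, -0.0]
force: [-2.2, 2.2, -8.5]
finger_gap: 0.0209
grip_force: 59.2
```

Run:
```python
from h import *
cv2.imwrite('pics/w6.png',read_camera('wrist')[0][...,::-1]); s=read_state()
p=np.array(s['ee_pos']); print(p,s['force'],s['finger_gap'])
# gate opening plan about hinge
H=np.array([.337,.261]); yaw=0; e=0
import math
r=p[:2]-H; n=6; prev=p[:2]; ang=.27
M=R.from_quat(s['tcp_rot']).as_matrix()[:2,:2]
for i in range(1,n+1):
    a=-ang*i/n; Q=lambda a:np.array([[math.cos(a),-math.sin(a)],[math.sin(a),math.cos(a)]])
    q=H+Q(a)@r; print(((q-prev)@(Q(-ang*(i-1)/n)@M)/.05).round(3), q.round(4)); prev=q
```

```text
[0.53379623 0.17393311 0.17286985] [-0.96494368  2.89625066 -8.58975163] 0.020655295639101685
[-0.187 -0.052] [0.5297 0.1652]
[-0.187 -0.052] [0.5252 0.1566]
[-0.187 -0.052] [0.5203 0.1482]
[-0.187 -0.052] [0.515  0.1401]
[-0.187 -0.052] [0.5094 0.1322]
[-0.187 -0.052] [0.5034 0.1246]
```

View pics/w6.png

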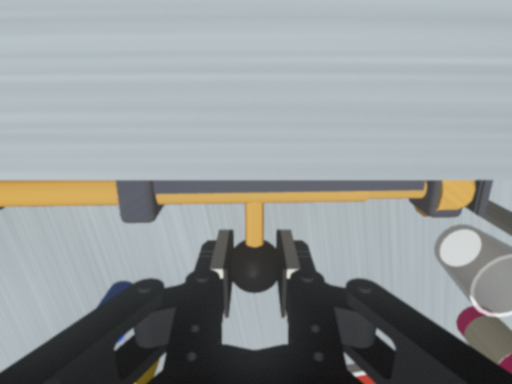

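The knob is still pinched, and the bolt nose (460,195) is now drawn clear of the keeper lip. I'll swing the gate along its arc.

Call:
arm_command(
  delta_rot=[
    [0, 0, 0.21],
    [0, 0, 0.21],
    [0, 0, 0.21],
    [0, 0, 0.21],
    [0, 0, 0.21],
    [0, 0, 0],
  ],
  dp=[
    [-0.09, -0.03, 0],
    [-0.09, -0.03, 0],
    [-0.1, -0.02, 0],
    [-0.09, -0.03, 0],
    [-0.1, -0.02, 0],
    [0, 0, 0],
  ],
  fingers=[10, 10, 10, 10, 10, 10],
)

```text
t: 20.9
ee_pos: [0.5226, 0.1518, 0.1731]
tcp_rot: [0.798, 0.602, 0.0, 0.0]
force: [-0.3, 3.4, -9.5]
finger_gap: 0.0209
grip_force: 59.2
```

Call:
arm_command(
  delta_rot=[
    [0, 0, 0.21],
    [0, 0, 0.21],
    [0, 0, 0.22],
    [0, 0, 0.22],
    [0, 0, 0.22],
    [0, 0, 0.22],
    [0, 0, 0.22],
    [0, 0, 0],
    [0, 0, 0],
    [0, 0, 0],
  ],
  dp=[
    [-0.09, -0.03, 0],
    [-0.09, -0.02, 0],
    [-0.1, -0.03, 0],
    [-0.09, -0.03, 0],
    [-0.1, -0.02, 0],
    [-0.09, -0.03, 0],
    [-0.09, -0.03, 0],
    [0, 0, 0],
    [0, 0, 0],
    [0, 0, 0],
  ],
  fingers=[10, 10, 10, 10, 10, 10, 10, 10, 10, 10],
)

```text
t: 22.15
ee_pos: [0.503, 0.1249, 0.173]
tcp_rot: [0.844, 0.537, 0.0, 0.0]
force: [2.2, 1.4, -8.6]
finger_gap: 0.0208
grip_force: 59.3
```

Run:
```python
from h import *
s=read_state(); p=np.array(s['ee_pos'])[:2]; H=np.array([.337,.261]); a=np.array([.5338,.1739])-H; b=p-H
print(p,s['force'],s['finger_gap'],'ang',np.arctan2(a[1],a[0])-np.arctan2(b[1],b[0]),np.linalg.norm(a),np.linalg.norm(b))
ims=[]
for n,(u0,u1,v0,v1) in {'scene':(130,390,150,384),'side':(100,340,70,290)}.items():
    im,_=read_camera(n); ims.append(cv2.resize(im[v0:v1,u0:u1],(400,360),interpolation=cv2.INTER_CUBIC))
# gate line from scene depth: stile top / gate top rail z~.215
c=get_calibration('side'); im,d=read_camera('side'); P=cloud(c,d)
cv2.imwrite('pics/fin.png',np.hstack(ims)[...,::-1])
c=get_calibration('wrist'); im,d=read_camera('wrist'); P=cloud(c,d); h=cv2.cvtColor(im,cv2.COLOR_RGB2HSV)
o=(h[...,0]>8)&(h[...,0]<28)&(h[...,1]>110)&(h[...,2]>80)&(abs(P[...,2]-.19)<.025)&(d>0); q=P[o]
f=cv2.fitLine(q[:,:2].astype(np.float32),cv2.DIST_HUBER,0,.01,.01).ravel(); print('bolt line',f,np.arctan2(f[1],f[0]),'vs',np.arctan2(-.167,.986))
```

```text
[0.50304099 0.12489782] [ 2.15879598  1.37103817 -8.5542811 ] 0.020794579630007887 ang 0.2699649729716145 0.21521303399190303 0.2146937637948333
bolt line [ 0.90308917 -0.42945305  0.5147306   0.15772304] -0.44388705 vs -0.1677789524601855
```

View pics/fin.png

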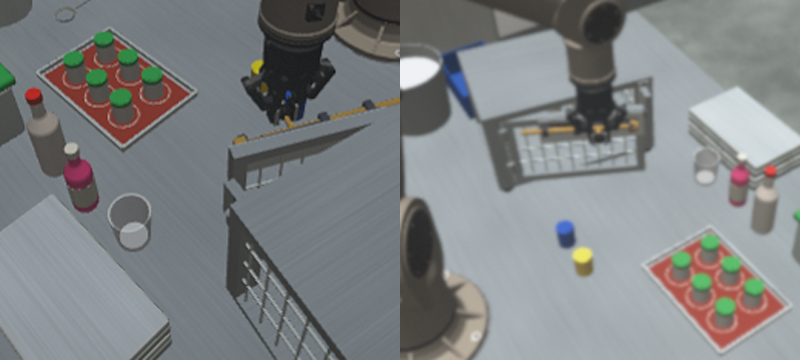

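The gate stands open at its free edge (scene crop, about (235,155)). The measured bolt line has turned 0.276 rad, which is about 83 mm there, and the knob is held. All six pots are in their rings, so I'm handing in.

```bash
python3 -c "
from station import *
print(finish_job())"
```

```text
the job is handed in; nothing more can be done
None
```

The job is handed in at about 22 s of the 69 s allowed. The three loose pots stand upright in the near-row rings, the bolt is lifted and drawn clear of the keeper, and the gate is held about 8 cm open by the knob.

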